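# Pack a stockroom order: wire reels, then the counted pipe elbows

### The arm

A 7-joint arm with a two-finger parallel gripper is mounted at the origin on the work surface. World frame = base frame: x ahead of the robot, y to its left, z up, the work surface at z = 0. Lengths are in m, angles in rad, forces in N, time in s.
With the tool pointing down it reaches from about 0.4 to 0.85 m from the base axis. Payload 6.9 kg.
Tool frame: the origin (TCP) lies on the centre line of the jaws, within the pads' length; the fingertips stand 11 mm ahead of it and the grasp point (between the pads) lies 8 mm behind it (manip.nose_length is the distance from the TCP to the fingertips, in m); z points along the fingers, y is the line along which they close (so a half turn about z gives the same grasp; the last joint's range is limited). The gripper opens to 85 mm and grips with 20 to 120 N. Pads are 22 mm wide; open, the fingers measure 114 mm over their backs; the gripper's body (76 mm by 85 mm) begins 54 mm behind the grasp point. The pads swing forward as they close: fully open they stand 13 mm farther back than shut.
Start: joints at [1.375, 0.507, -0.238, 1.5, 0.126, 1.149, -0.155], TCP at [0.186, -0.597, 0.242] pointing down, gripper open.
Joint ranges: [-3.08, 3.08], [-0.24, 2.05], [-1.43, 1.35], [0, 2.5], [-1.52, 4.66], [0.17, 1.96], [-2.89, 2.89]. Speed limits (rad/s): [2.39, 2.39, 3.14, 3.14, 3.14, 3.14, 3.14].

### API

Orientations are given as a 3x3 rotation matrix whose columns are the frame's x, y, z axes.
In Python, from workcell import manip, camrig, sign_off gives the robot as it stands (manip), with the cameras (camrig) and the job as plain functions.
- The arm moves only by the tool shift_gripper, called as name(argument=value, ...) on one line, values as JSON. Schema: {"type":"object","properties":{"steps":{"type":"object","properties":{"motion":{"type":"array","items":{"type":"array","items":{"type":"number"},"minItems":4,"maxItems":4},"minItems":1,"maxItems":10}},"additionalProperties":false,"required":["motion"]},"jaw":{"type":"number"},"only":{"type":"string"},"quiet":{"type":"boolean"},"lines":{"type":"string"}},"required":["steps"],"additionalProperties":false}. steps is an object whose key "motion" holds a list of rows, 1 to 10 of them, each of 4 numbers: dx, dy, dz in shares of the most that a row can go, 1 being 50 mm, then a turn about the tool's z in shares of pi rad (1.0 is pi rad); each row shifts and turns the commanded pose from where the row before left it, along the tool's axes as they then stand; what a row does not reach is not made up. A row lasts 1/10 s, in which the tool goes at most 0.05 m and 0.15 rad, less where a joint would pass 70% of its speed; a pose out of reach is approached as far as the arm can. jaw is the finger opening in m, set as the call begins (left out keeps the last). The fingers move at their own pace and stop on an object; the grip force is fixed at half the most. Time passes only in rows, so rows that do not move let the fingers close. The tool returns the time, the measured TCP pose, the force, the opening and the grip force at its end. only (a regular expression) keeps the lines of the reply that match it, lines (a string "A,B") keeps lines A to B, and quiet returns only ok. No shift or turn number may pass 1 either way. Input that does not fit is refused with a message, and nothing moves.
- manip.get_state(): the state, without advancing time (a new reading comes with each control period).
- camrig.read_camera(name): name is "scene" or "top"; returns a dict with "image" (384x512x3 uint8, red, green, blue), "z_map" (384x512 float32, m along the optical axis (not along the pixel's ray), 0 where there is no reading), "mtx" (3x3 intrinsics, pixels), "dist_coeffs" ([k1, k2, p1, p2, k3] as OpenCV has them; the pictures are not rectified), "view" (4x4, takes a point from world to camera coordinates). Camera axes: x right, y up, looking along -z (the intrinsics and any distortion apply to the point x, -y, -z); pixel columns grow to the right and rows downward; lengths in m; the calibration is good to about 2 mm. A picture is of the moment at which its call begins.
- sign_off(): hands the job in; it is judged then, once.
The state is a dict: "time_s": time; "q": joint angles; "dq": joint speeds; "tau": joint torques, N m; "position": TCP position; "orientation": TCP orientation; "force": force on the tool from outside, world axes, zero at the start; "wrist_torque": the same for the moment, N m; "width": finger opening in m; "grip_force": force on a finger pad.
Only numpy, scipy, OpenCV 4.12 (cv2) and the standard library are available. Lean on these libraries where they do the work, as an engineer would, in place of code of your own. Each camera call takes 0.05 s, during which the arm holds its last target. There are 200 camera calls.

### The job

Pack this order: slide every wire reel off the posts of the round stand and put it in the grey tote, and only when all the reels are in, lift the tipping pan by its bar handle so that all the pipe elbows slide into the tote. Then lower the pan back level and let go; the tote stays flat on the bench with everything inside it, and the jar and the small carton are left where they are.

Things in the scene. Friction and masses are not known exactly. Their poses are not given: they have to be found in the camera images.
- reel_stand: fixed round grey stand on the bench, a disc 240 mm in diameter and 12 mm thick, origin at the centre of its underside (bench level); five plain steel posts, 16 mm in diameter, rise 60 mm above the disc on a circle of radius 85 mm, at 0, 72, 144, 216 and 288 degrees from its x axis; its yaw varies
- scale: fixed white counting scale on the bench; its box (170 mm along x, 85 mm along y, 130 mm high) spans y = +22 to +107 mm of its frame; two arms reach from it toward -y and carry the tipping pan, hinged 80 mm to the -y side of the origin over the tote; origin at bench level; its yaw varies by up to 0.1 rad
- pan (a joint): hinge of the aluminium tipping pan, rad: 0 = level (home, where its own weight holds it), up to 1.25 = tipped steeply toward the tote, its rear end with the handle up. Light and free: it sinks back level when let go
- pan_lip (a point): middle of the pan's hinge axis, which is the underside of its open front lip, 142 mm above the bench; the axis runs along x of the scale; this point does not move. The pan is 180 mm wide and 160 mm long (toward +y of the scale), walls 40 mm high on three sides, open at the lip
- pan_handle (a point): middle of the pan's handle: a round black bar 14 mm in diameter and 120 mm long (100 mm clear between its two brackets), parallel to the hinge; with the pan level it is 202 mm to the +y side of the lip and 34 mm above it, 42 mm clear behind the pan's rear wall and reachable from above; it swings with the pan
- tote: loose open grey tote, 330 mm along x, 300 mm along y, 90 mm high, walls and floor 6 mm thick, 0.9 kg; origin at the centre of its underside. It stands on the bench with its +y side under the pan's lip (the lip is about 85 mm to the +y side of the tote's centre)
- reel0: reel of wound steel wire with black rims: 60 mm in diameter, 46 mm high, bore 24 mm, about 0.3 kg; origin at the centre of its underside, z along its axis; it starts standing on the stand's disc with a post through its bore (the post sticks out 14 mm above it). May be absent
- reel1: reel of wound steel wire with black rims: 60 mm in diameter, 46 mm high, bore 24 mm, about 0.3 kg; origin at the centre of its underside, z along its axis; it starts standing on the stand's disc with a post through its bore (the post sticks out 14 mm above it). May be absent
- reel2: reel of wound steel wire with black rims: 60 mm in diameter, 46 mm high, bore 24 mm, about 0.3 kg; origin at the centre of its underside, z along its axis; it starts standing on the stand's disc with a post through its bore (the post sticks out 14 mm above it). May be absent
- reel3: reel of wound steel wire with black rims: 60 mm in diameter, 46 mm high, bore 24 mm, about 0.3 kg; origin at the centre of its underside, z along its axis; it starts standing on the stand's disc with a post through its bore (the post sticks out 14 mm above it). May be absent
- reel4: reel of wound steel wire with black rims: 60 mm in diameter, 46 mm high, bore 24 mm, about 0.3 kg; origin at the centre of its underside, z along its axis; it starts standing on the stand's disc with a post through its bore (the post sticks out 14 mm above it). May be absent
- elbow0: white plastic pipe elbow, about 64 x 64 mm and 40 mm thick, 70 g, lying in the pan; two legs point along its +x and +y from a corner at (-12, -12) mm; collars 40 mm in diameter on the leg ends; origin at mid-thickness, in the plane of the leg axes. May be absent
- elbow1: white plastic pipe elbow, about 64 x 64 mm and 40 mm thick, 70 g, lying in the pan; two legs point along its +x and +y from a corner at (-12, -12) mm; collars 40 mm in diameter on the leg ends; origin at mid-thickness, in the plane of the leg axes. May be absent
- elbow2: white plastic pipe elbow, about 64 x 64 mm and 40 mm thick, 70 g, lying in the pan; two legs point along its +x and +y from a corner at (-12, -12) mm; collars 40 mm in diameter on the leg ends; origin at mid-thickness, in the plane of the leg axes. May be absent
- elbow3: white plastic pipe elbow, about 64 x 64 mm and 40 mm thick, 70 g, lying in the pan; two legs point along its +x and +y from a corner at (-12, -12) mm; collars 40 mm in diameter on the leg ends; origin at mid-thickness, in the plane of the leg axes. May be absent
- jar: bystander: white jar 66 mm in diameter, 95 mm high; origin at the centre of its underside
- carton: bystander: small closed cardboard box 110 x 80 x 70 mm; origin at the centre of its underside

How it is judged:
By the outcome, as a careful person would: the job done as asked, in the order asked, and still so for the second after the job is handed in, with the robot touching nothing.
Of reel0, reel1, reel2, reel3, reel4 only 3 to 5 are there at a start; the rules pass over those that are not, and their reading is None.
Of elbow0, elbow1, elbow2, elbow3 only 3 to 4 are there at a start; the rules pass over those that are not, and their reading is None.
At some moment in a run one of tote may be knocked a few centimetres aside while the robot is not near it.
Once in a run the grip may slacken for a moment while it holds something.
It also fails if it takes over 210 s, if anything falls off the work surface, if the arm or the gripper's body presses on something with over 40 N, if the wrist force passes 120 N, or if a joint passes its speed limit or range.

## Working session

There is one attempt and no reset: what is moved stays moved. The work goes in short steps, Python scripts to look and compute and a tool call to move; the robot and the scene stay as the last step left them, time stands still between calls to the robot, and variables do not carry over. Pictures are saved under pics/ and viewed, at most 14 in all, crops included, and the job is handed in when it is done.

```bash
ls; mkdir -p pics
```

Create h.py:
```python
import numpy as np, cv2
from workcell import manip, camrig, sign_off
def cam(n):
    c=camrig.read_camera(n); c['R']=np.array(c['view'])[:3,:3]; c['t']=np.array(c['view'])[:3,3]; return c
def save(c,p): cv2.imwrite('pics/'+p,cv2.cvtColor(c['image'],cv2.COLOR_RGB2BGR))
def rays(c,uv):
    p=cv2.undistortPoints(np.array(uv,float).reshape(-1,1,2),np.array(c['mtx']),np.array(c['dist_coeffs']))[:,0]
    d=np.c_[p[:,0],-p[:,1],-np.ones(len(p))]
    return -c['R'].T@c['t'], d@c['R']   # d in world, scaled so depth=1
def onplane(c,uv,z):
    o,d=rays(c,uv); return o+d*((z-o[2])/d[:,2])[:,None]
def cloud(c):
    h,w=c['z_map'].shape; u,v=np.meshgrid(np.arange(w),np.arange(h))
    o,d=rays(c,np.stack([u,v],-1).reshape(-1,2).astype(float))
    return (o+d*c['z_map'].reshape(-1,1)).reshape(h,w,3)
def proj(c,P):
    q=np.atleast_2d(P)@c['R'].T+c['t']; q=q*[1,-1,-1]
    return cv2.projectPoints(q,np.zeros(3),np.zeros(3),np.array(c['mtx']),np.array(c['dist_coeffs']))[0][:,0]
```

Run:
```python
from h import *
for n in('scene','top'):
    c=cam(n); save(c,n+'0.png'); print(n,-c['R'].T@c['t'],-c['R'][2],c['mtx'][0],c['dist_coeffs'])
s=manip.get_state();print(s['time_s'],s['position'],s['orientation'],s['width'])
```

```text
pics
workcell.py
scene [ 1.12548982 -0.68402533  1.1432463 ] [-0.43315128  0.49568396 -0.75277977] [463.32834422   0.         252.7552681 ] [-0.11876658  0.          0.          0.          0.        ]
top [0.37414876 0.01085086 1.40840791] [ 0.09558313 -0.00659639 -0.99539959] [425.4526859   0.        256.8271849] [0.0185786 0.        0.        0.        0.       ]
0.1 [ 0.18556131 -0.59637244  0.24151925] [[ 9.54809171e-01  2.97219100e-01 -5.02716041e-04]
 [ 2.97219524e-01 -9.54807972e-01  1.51356483e-03]
 [-3.01369082e-05 -1.59458260e-03 -9.99998728e-01]] 0.08555921490136145
```

View pics/scene0.png

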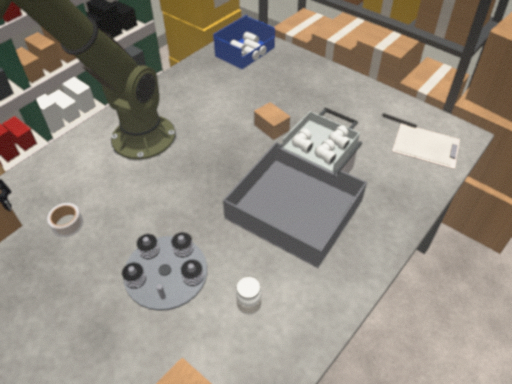

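View pics/top0.png

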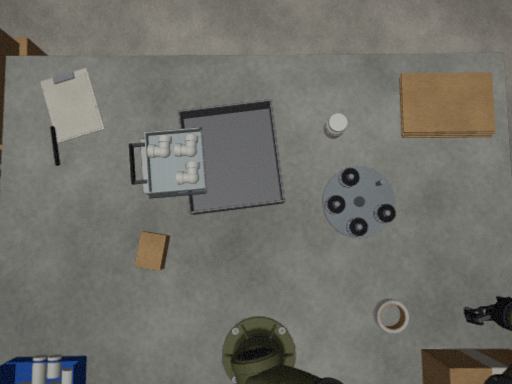

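The scene view shows four reels on the stand around (165,270), with one bare post at (160,290). The tote is at (295,200), and the pan holding the elbows is at (320,145) with its handle at (338,117). In the top view the reels are at (350,177), (336,204), (387,213) and (358,227). The bare post is at (379,183), the tote at (235,155), the pan at (175,162), the handle at (134,163), the jar at (337,125) and the carton at (152,251).

Create meas.py:
```python
from h import *
T=cam('top'); S=cam('scene'); CT=cloud(T); CS=cloud(S)
def blobs(c,C,lo,hi,box,amin=15):
    m=((C[...,2]>lo)&(C[...,2]<hi)&(C[...,0]>box[0])&(C[...,0]<box[1])&(C[...,1]>box[2])&(C[...,1]<box[3])&(c['z_map']>0)).astype(np.uint8)
    n,l,st,ce=cv2.connectedComponentsWithStats(m)
    return [(C[l==i],st[i,4],ce[i]) for i in range(1,n) if st[i,4]>=amin]
print('depth check bench',CT[300,200],CS[330,330])
for nm,c,C in(('top',T,CT),('scene',S,CS)):
    print(nm)
    for P,a,ce in blobs(c,C,.045,.066,(.3,.75,-.6,-.1)):
        xy=P[:,:2].astype(np.float32); (cc,r)=cv2.minEnclosingCircle(xy); print('reel?',a,ce.round(),np.round(cc,4),round(r,4),P[:,2].mean().round(4),P.mean(0).round(4))
    for P,a,ce in blobs(c,C,.0665,.12,(.3,.75,-.6,-.1),1):
        print('post/jar',a,ce.round(),P.mean(0).round(4),P[:,2].max())
    for P,a,ce in blobs(c,C,.08,.1,(.2,.9,-.1,.6),60): # tote rim
        print('rim',a,cv2.minAreaRect(P[:,:2].astype(np.float32)),P[:,2].mean())
    for P,a,ce in blobs(c,C,.166,.195,(.2,.9,0,.7),8):
        print('panrim/handle',a,ce.round(),cv2.minAreaRect(P[:,:2].astype(np.float32)),P[:,2].mean())
    for P,a,ce in blobs(c,C,.05,.09,(.1,.6,.2,.6),40):
        print('carton',a,ce.round(),cv2.minAreaRect(P[:,:2].astype(np.float32)),P[:,2].mean())
```

```bash
python3 meas.py
```

Run:
```python
from h import *
T=cam('top'); i=cv2.cvtColor(T['image'],cv2.COLOR_RGB2BGR)
a=cv2.resize(i[150:250,310:410],(500,500),interpolation=cv2.INTER_CUBIC)
cv2.imwrite('pics/crop.png',a)
```

```text
depth check bench [0.16832233 0.188125   0.00297102] [ 0.9432323  -0.18108283  0.00216986]
top
reel? 63 [332. 130.] [ 0.7276 -0.2518] 0.0328 0.0574 [ 0.7112 -0.242   0.0574]
reel? 243 [349. 176.] [ 0.5612 -0.2958] 0.0301 0.0569 [ 0.5603 -0.2949  0.0569]
reel? 242 [335. 204.] [ 0.4734 -0.2486] 0.0302 0.057 [ 0.473  -0.2476  0.057 ]
reel? 246 [386. 213.] [ 0.4435 -0.4095] 0.0306 0.0568 [ 0.4439 -0.4086  0.0568]
reel? 251 [357. 226.] [ 0.4011 -0.3178] 0.0305 0.0569 [ 0.401  -0.3162  0.0569]
post/jar 295 [336. 124.] [ 0.7243 -0.2509  0.0905] 0.10322991718134711
post/jar 21 [350. 176.] [ 0.5604 -0.2948  0.0707] 0.07457576245025344
post/jar 18 [383. 181.] [ 0.5428 -0.3967  0.0707] 0.07709239319159011
post/jar 19 [336. 203.] [ 0.4734 -0.2479  0.072 ] 0.07795301726535286
post/jar 22 [388. 212.] [ 0.4442 -0.4093  0.0709] 0.07691906319428354
post/jar 22 [359. 226.] [ 0.4012 -0.3175  0.0705] 0.07346525019899741
rim 724 ((0.6267626881599426, 0.08528617769479752), (0.33059677481651306, 0.30027249455451965), 6.877019882202148) 0.08849270960447428
panrim/handle 1024 [154. 155.] ((0.5953428149223328
[... 1728 characters left out ...]
833115), (0.3326129615306854, 0.30706310272216797), 6.707877159118652) 0.08802747599752031
panrim/handle 1267 [331. 135.] ((0.5971250534057617, 0.2656884491443634), (0.18353964388370514, 0.21077819168567657), 4.6574387550354) 0.17861164209619818
panrim/handle 302 [303. 140.] ((0.5639153718948364, 0.2008400857448578), (0.06749501079320908, 0.06354270875453949), 88.51638793945312) 0.1790471846481796
carton 591 [271. 116.] ((0.3341740071773529, 0.3299082815647125), (0.08740340918302536, 0.11831003427505493), 82.7236557006836) 0.06778735618483332
carton 157 [292. 157.] ((0.5239742994308472, 0.21269243955612183), (0.14761197566986084, 0.011790171265602112), 6.1400837898254395) 0.06083169047332228
```

View pics/crop.png

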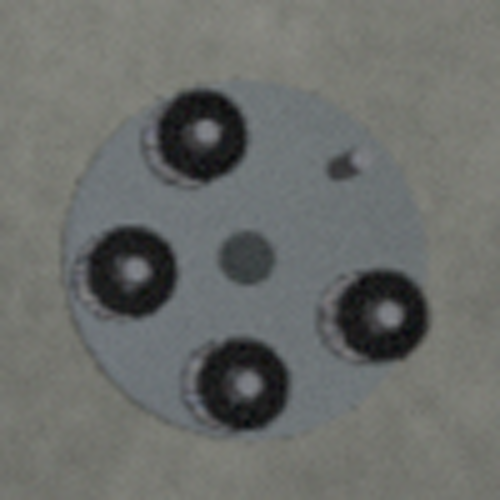

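The crop shows reels on four posts at crop pixels (205,130), (132,270), (387,315) and (247,385), with the bare post at (345,163). Both views put the reel tops at z ≈ 0.057 and the post tips at about 0.072, matching the given sizes. Next I turn the tool to align with world axes and go above the reel at (0.402,-0.320).

The rows are not in the units I measure in: shifts go in shares of 50 mm and turns go in shares of pi rad. I convert before sending: -0.0346 m is -0.692, 0.027 m is 0.54, 0.15 rad / 3.1416 = 0.0477.

shift_gripper(steps={"motion": [[0,0,0,0.0477],[0,0,0,0.0477],[0.54,-0.692,0,0],[0.54,-0.692,0,0],[0.54,-0.692,0,0],[0.54,-0.692,0,0],[0.54,-0.692,0,0],[0.54,-0.692,0,0],[0.54,-0.692,0,0],[0.54,-0.692,0,0]]}, jaw=0.085)

```text
time_s: 1.25
position: [0.4021, -0.318, 0.2424]
orientation: [[1.0, 0.002, 0.0], [0.002, -1.0, -0.0], [0.0, 0.0, -1.0]]
force: [0.9, -0.1, -0.5]
width: 0.0852
grip_force: 0.0
```

shift_gripper(steps={"motion": [[0,0,0.6,0],[0,0,0.6,0],[0,0,0.4,0],[0,0,0,0]]})

```text
time_s: 1.65
position: [0.4, -0.3185, 0.16]
orientation: [[1.0, 0.002, -0.004], [0.002, -1.0, 0.003], [-0.004, -0.003, -1.0]]
force: [0.7, 0.1, -0.2]
width: 0.0851
grip_force: 0.0
```

To row units: 0.03 m is 0.6, 0.02 m is 0.4.

shift_gripper(steps={"motion": [[0.02,0.02,0.6,0],[0,0,0.6,0],[0,0,0.6,0],[0,0,0.4,0],[0,0,0.28,0],[0,0,0,0]]})

```text
time_s: 2.25
position: [0.402, -0.3205, 0.0377]
orientation: [[1.0, 0.002, -0.001], [0.002, -1.0, 0.001], [-0.001, -0.001, -1.0]]
force: [-0.2, 1.0, 0.3]
width: 0.0847
grip_force: 0.0
```

shift_gripper(steps={"motion": [[0,0,0,0],[0,0,0,0],[0,0,0,0],[0,0,0,0],[0,0,0,0],[0,0,0,0],[0,0,0,0],[0,0,0,0]]}, jaw=0.05)

```text
time_s: 3.05
position: [0.403, -0.321, 0.0403]
orientation: [[1.0, 0.001, 0.002], [0.001, -1.0, -0.002], [0.002, 0.002, -1.0]]
force: [-1.5, 1.0, 8.4]
width: 0.0612
grip_force: 63.0
```

To row units: -0.03 m is -0.6, -0.02 m is -0.4.

shift_gripper(steps={"motion": [[0,0,-0.4,0],[0,0,-0.6,0],[0,0,-0.6,0],[0,0,-0.6,0],[0,0,-0.6,0],[0,0,0,0]]})

```text
time_s: 3.65
position: [0.4041, -0.3218, 0.1831]
orientation: [[1.0, 0.001, 0.007], [0.002, -1.0, -0.005], [0.007, 0.005, -1.0]]
force: [0.5, 0.0, -2.4]
width: 0.061
grip_force: 66.2
```

```bash
python3 meas.py | grep -E 'rim|handle|reel|top|scene'
```

```text
top
reel? 54 [332. 132.] [ 0.7227 -0.25  ] 0.0317 0.0559 [ 0.7076 -0.2437  0.0559]
reel? 246 [349. 177.] [ 0.5606 -0.2958] 0.0306 0.0565 [ 0.5603 -0.2945  0.0565]
reel? 244 [335. 204.] [ 0.4733 -0.2479] 0.0297 0.0572 [ 0.4727 -0.2476  0.0572]
reel? 33 [382. 206.] [ 0.463  -0.3974] 0.017 0.0563 [ 0.4642 -0.398   0.0563]
rim 724 ((0.6271520853042603, 0.08524564653635025), (0.33094215393066406, 0.2996618151664734), 6.798870086669922) 0.08853439651101255
panrim/handle 1027 [154. 155.] ((0.5951613783836365, 0.2699865698814392), (0.18210841715335846, 0.20758511126041412), 4.615869998931885) 0.17959075947731043
panrim/handle 384 [186. 146.] ((0.6409397125244141, 0.21113812923431396), (0.06579944491386414, 0.06394074857234955), 87.50297546386719) 0.17990947377544445
panrim/handle 386 [188. 173.] ((0.5604599118232727, 0.20556087791919708), (0.06380818784236908, 0.06433968245983124), 1.057646632194519) 0.179832923
[... 241 characters left out ...]
021  0.0578]
reel? 316 [132. 273.] [ 0.4458 -0.412 ] 0.0304 0.0576 [ 0.4487 -0.4143  0.0576]
reel? 24 [161. 291.] [ 0.544  -0.3988] 0.0082 0.0549 [ 0.5477 -0.4008  0.0549]
reel? 55 [241. 303.] [ 0.7301 -0.2864] 0.0196 0.0563 [ 0.7332 -0.2898  0.0563]
rim 957 ((0.6277961134910583, 0.08092343062162399), (0.3370760977268219, 0.30558446049690247), 7.423377990722656) 0.08802180363802202
panrim/handle 1276 [331. 135.] ((0.5976232290267944, 0.26483219861984253), (0.18522973358631134, 0.21305908262729645), 3.9388346672058105) 0.17832918695258984
panrim/handle 306 [303. 140.] ((0.5642913579940796, 0.1981765776872635), (0.06268388777971268, 0.07291867583990097), 3.3186841011047363) 0.17890739500277122
```

Reel is held. Tote unmoved: centre ≈ (0.628,0.083), yaw ≈ 0.12. First slot at (0.530,-0.004).

shift_gripper(steps={"motion": [[0.252,-0.636,0,0],[0.252,-0.636,0,0],[0.252,-0.636,0,0],[0.252,-0.636,0,0],[0.252,-0.636,0,0],[0.252,-0.636,0,0],[0.252,-0.636,0,0],[0.252,-0.636,0,0],[0.252,-0.636,0,0],[0.252,-0.636,0,0]]})

```text
time_s: 4.75
position: [0.527, -0.0011, 0.1768]
orientation: [[1.0, 0.002, -0.003], [0.002, -1.0, -0.0], [-0.003, 0.0, -1.0]]
force: [1.4, -0.4, -2.7]
width: 0.0608
grip_force: 66.1
```

shift_gripper(steps={"motion": [[0,0,0,0],[0,0,0,0]]})

```text
time_s: 4.95
position: [0.5268, -0.0015, 0.1768]
orientation: [[1.0, 0.004, -0.003], [0.004, -1.0, 0.0], [-0.003, -0.0, -1.0]]
force: [-0.5, -0.7, -2.2]
width: 0.0613
grip_force: 66.3
```

```bash
python3 meas.py | grep -E '^rim'
```

```text
rim 345 ((0.7318224310874939, 0.09770400822162628), (0.11955580860376358, 0.3004085123538971), 6.641811847686768) 0.08826617936794937
rim 161 ((0.4603399634361267, 0.13164931535720825), (0.1863217055797577, 0.05388457700610161), 80.79161834716797) 0.08876084518151464
rim 64 ((0.4563397467136383, 0.16939622163772583), (0.086442731320858, 0.017035406082868576), 88.41375732421875) 0.08686660101242194
rim 782 ((0.6280145049095154, 0.08067864924669266), (0.3349490761756897, 0.30632126331329346), 7.125972270965576) 0.08816464881802807
```

To row units: 0.03 m is 0.6, 0.012 m is 0.24.

shift_gripper(steps={"motion": [[0.06,0.04,0.6,0],[0,0,0.6,0],[0,0,0.6,0],[0,0,0.4,0],[0,0,0.3,0],[0,0,0.24,0],[0,0,0,0]]})

```text
time_s: 5.75
position: [0.5295, -0.0054, 0.0398]
orientation: [[1.0, 0.0, -0.003], [0.0, -1.0, -0.0], [-0.003, 0.0, -1.0]]
force: [-2.1, -0.3, -2.7]
width: 0.061
grip_force: 66.3
```

shift_gripper(steps={"motion": [[0,0,0,0],[0,0,0,0],[0,0,0,0],[0,0,0,0]]}, jaw=0.076)

```text
time_s: 6.15
position: [0.5316, -0.0042, 0.0424]
orientation: [[1.0, 0.002, 0.002], [0.002, -1.0, 0.0], [0.002, -0.0, -1.0]]
force: [0.6, 1.7, 3.9]
width: 0.0759
grip_force: 0.0
```

shift_gripper(steps={"motion": [[0,0,-0.6,0],[0,0,-0.8,0],[0,0,-0.8,0],[0,0,-0.6,0],[0,0,0,0]]})

```text
time_s: 6.65
position: [0.533, -0.0046, 0.1859]
orientation: [[1.0, 0.001, 0.008], [0.001, -1.0, -0.001], [0.008, 0.001, -1.0]]
force: [0.9, -0.1, -0.3]
width: 0.0759
grip_force: 0.0
```

```bash
python3 meas.py | grep -E '^(rim|top|scene)'
```

```text
top
rim 353 ((0.7340390682220459, 0.09733227640390396), (0.11615675687789917, 0.300474613904953), 6.5012383460998535) 0.0876162306859081
rim 158 ((0.4601626694202423, 0.1303516924381256), (0.1896219551563263, 0.054719578474760056), 80.68944549560547) 0.08895929683269112
scene
rim 792 ((0.6293954849243164, 0.07831434905529022), (0.33067771792411804, 0.30733543634414673), 6.675689697265625) 0.08814052248091629
```

To row units: 0.041 m is 0.82, -0.0098 m is -0.196.

shift_gripper(steps={"motion": [[-0.196,0.82,0,0],[-0.196,0.82,0,0],[-0.196,0.82,0,0],[-0.196,0.82,0,0],[-0.196,0.82,0,0],[-0.196,0.82,0,0],[0,0,0,0],[0,0,0,0]]}, jaw=0.085)

```text
time_s: 7.55
position: [0.4711, -0.2513, 0.1799]
orientation: [[1.0, -0.001, -0.002], [-0.001, -1.0, 0.001], [-0.002, -0.001, -1.0]]
force: [1.5, 0.0, 0.5]
width: 0.085
grip_force: 0.0
```

```bash
python3 meas.py | grep -E '^(rim|top|scene|reel)' | cut -c1-75
```

```text
top
reel? 55 [331. 130.] [ 0.7282 -0.2521] 0.0329 0.0563 [ 0.7123 -0.2388  0.05
reel? 165 [347. 175.] [ 0.5612 -0.2949] 0.0296 0.0563 [ 0.565  -0.2876  0.0
reel? 103 [335. 209.] [ 0.4646 -0.2457] 0.027 0.0568 [ 0.4576 -0.246   0.05
rim 727 ((0.627320408821106, 0.08412415534257889), (0.331421822309494, 0.29
scene
reel? 285 [181. 242.] [ 0.4738 -0.2522] 0.0318 0.0578 [ 0.4781 -0.2554  0.0
reel? 23 [147. 244.] [ 0.4027 -0.3225] 0.0078 0.0557 [ 0.4064 -0.324   0.05
reel? 338 [192. 270.] [ 0.5629 -0.2989] 0.0318 0.058 [ 0.5661 -0.3018  0.05
reel? 321 [132. 273.] [ 0.446  -0.4122] 0.0313 0.0577 [ 0.449  -0.4143  0.0
reel? 26 [161. 291.] [ 0.5446 -0.3994] 0.0079 0.0545 [ 0.5476 -0.4007  0.05
reel? 52 [241. 303.] [ 0.7316 -0.2865] 0.0184 0.0562 [ 0.7336 -0.2899  0.05
rim 940 ((0.628255307674408, 0.07823535799980164), (0.3335735499858856, 0.3
```

To row units: 0.03 m is 0.6, -0.001 m is -0.02.

shift_gripper(steps={"motion": [[0.06,-0.02,0.6,0],[0,0,0.6,0],[0,0,0.6,0],[0,0,0.6,0],[0,0,0.36,0],[0,0,0,0]]})

```text
time_s: 8.25
position: [0.4743, -0.2468, 0.0409]
orientation: [[1.0, 0.005, -0.004], [0.005, -1.0, 0.003], [-0.004, -0.003, -1.0]]
force: [0.7, 0.7, 0.7]
width: 0.0851
grip_force: 0.0
```

shift_gripper(steps={"motion": [[0,0,0,0],[0,0,0,0],[0,0,0,0],[0,0,0,0],[0,0,0,0],[0,0,0,0]]}, jaw=0.05)

```text
time_s: 8.85
position: [0.4764, -0.2493, 0.0451]
orientation: [[1.0, 0.002, 0.003], [0.002, -1.0, -0.001], [0.003, 0.001, -1.0]]
force: [0.3, 1.7, 6.3]
width: 0.059
grip_force: 64.3
```

shift_gripper(steps={"motion": [[0,0,-0.4,0],[0,0,-0.6,0],[0,0,-0.6,0],[0,0,-0.6,0],[0,0,-0.6,0],[0,0,0,0]]})

```text
time_s: 9.45
position: [0.4773, -0.2501, 0.1879]
orientation: [[1.0, 0.002, 0.007], [0.002, -1.0, -0.004], [0.007, 0.004, -1.0]]
force: [-0.3, -0.5, -2.4]
width: 0.0593
grip_force: 65.7
```

To row units: -0.0318 m is -0.636, 0.0155 m is 0.31.

shift_gripper(steps={"motion": [[0.31,-0.636,0,0],[0.31,-0.636,0,0],[0.31,-0.636,0,0],[0.31,-0.636,0,0],[0.31,-0.636,0,0],[0.31,-0.636,0,0],[0.31,-0.636,0,0],[0.31,-0.636,0,0],[0,0,0,0],[0,0,0,0]]})

```text
time_s: 10.45
position: [0.5983, 0.0063, 0.1823]
orientation: [[1.0, 0.004, -0.002], [0.004, -1.0, 0.0], [-0.002, -0.0, -1.0]]
force: [-0.3, -0.6, -3.5]
width: 0.0594
grip_force: 65.8
```

```bash
python3 meas.py | grep -E '^(rim|top|scene)'
```

Run:
```python
from h import *
save(cam('scene'),'s1.png')
```

```text
top
rim 252 ((0.7723529934883118, 0.09264548867940903), (0.049065690487623215, 0.29970425367355347), 12.705283164978027) 0.0881290345564472
rim 164 ((0.4544847309589386, 0.1204371526837349), (0.18698902428150177, 0.059816040098667145), 78.83688354492188) 0.08915043280091806
scene
rim 888 ((0.6224603056907654, 0.0670015886425972), (0.3350367844104767, 0.30467259883880615), 7.232934951782227) 0.08819878086215721
```

View pics/s1.png

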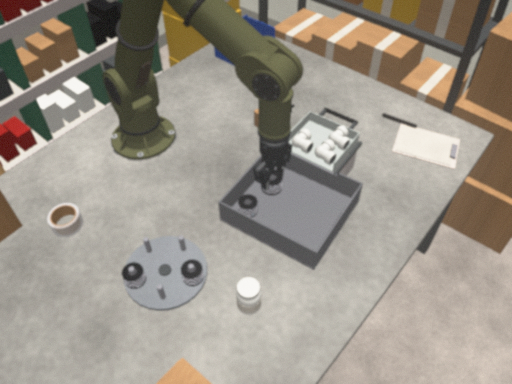

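The picture shows the first reel in the tote at (248,202) and the second held over it at (272,178). The tote has been knocked about a centimetre. I re-measure now that it has settled.

shift_gripper(steps={"motion": [[0,0,0,0],[0,0,0,0],[0,0,0,0]]})

```text
time_s: 10.9
position: [0.5988, 0.0046, 0.1834]
orientation: [[1.0, 0.001, 0.0], [0.001, -1.0, -0.0], [0.0, 0.0, -1.0]]
force: [-0.1, -0.3, -2.5]
width: 0.0591
grip_force: 65.7
```

```bash
python3 meas.py | grep -E '^(rim|top|scene)'
```

Create tote.py:
```python
from h import *
from meas import blobs
for n in('top','scene'):
    c=cam(n);C=cloud(c)
    for P,a,ce in blobs(c,C,.035,.066,(.3,.95,-.1,.16)):
        print(n,'in tote',a,ce.round(),np.round(cv2.minEnclosingCircle(P[:,:2].astype(np.float32))[0],3),P.mean(0).round(3))
```

```bash
python3 tote.py | grep 'in tote'
```

```text
top
rim 258 ((0.7736315131187439, 0.09299924224615097), (0.049566783010959625, 0.29990261793136597), 12.961594581604004) 0.08839108789400313
rim 163 ((0.45432645082473755, 0.11912897974252701), (0.19017919898033142, 0.05961395800113678), 78.93603515625) 0.0884952472273553
scene
rim 899 ((0.6225420236587524, 0.0679498016834259), (0.33371543884277344, 0.30584436655044556), 7.096987247467041) 0.08797802343669046
top in tote 66 [219. 113.] [0.775 0.118] [0.775 0.123 0.051]
top in tote 19 [243. 109.] [0.785 0.041] [0.785 0.043 0.058]
scene in tote 189 [239. 189.] [0.469 0.005] [0.469 0.005 0.051]
scene in tote 270 [247. 203.] [ 0.523 -0.024] [ 0.525 -0.025  0.05 ]
scene in tote 738 [282. 236.] [0.627 0.029] [ 0.681 -0.054  0.051]
```

To row units: 0.03 m is 0.6, 0.012 m is 0.24.

shift_gripper(steps={"motion": [[-0.08,0.24,0.4,0],[0,0,0.6,0],[0,0,0.6,0],[0,0,0.6,0],[0,0,0.3,0],[0,0,0.28,0],[0,0,0,0]]})

```text
time_s: 11.9
position: [0.594, -0.0068, 0.0426]
orientation: [[1.0, 0.002, -0.003], [0.002, -1.0, 0.0], [-0.003, -0.0, -1.0]]
force: [-1.3, -0.2, -2.7]
width: 0.059
grip_force: 65.7
```

shift_gripper(steps={"motion": [[0,0,0,0],[0,0,0,0],[0,0,0,0],[0,0,0,0]]}, jaw=0.076)

```text
time_s: 12.3
position: [0.5955, -0.0068, 0.0453]
orientation: [[1.0, 0.002, 0.002], [0.002, -1.0, -0.0], [0.002, 0.0, -1.0]]
force: [0.5, -0.3, 0.6]
width: 0.0757
grip_force: 0.0
```

shift_gripper(steps={"motion": [[0,0,-0.6,0],[0,0,-0.8,0],[0,0,-0.8,0],[0,0,-0.6,0],[0,0,0,0]]})

```text
time_s: 12.8
position: [0.5974, -0.0065, 0.1895]
orientation: [[1.0, 0.002, 0.009], [0.002, -1.0, 0.0], [0.009, -0.0, -1.0]]
force: [-0.6, 0.2, -0.2]
width: 0.0761
grip_force: 0.0
```

To row units: 0.0449 m is 0.898, -0.0169 m is -0.338.

shift_gripper(steps={"motion": [[-0.338,0.898,0,0],[-0.338,0.898,0,0],[-0.338,0.898,0,0],[-0.338,0.898,0,0],[-0.338,0.898,0,0],[-0.338,0.898,0,0],[-0.338,0.898,0,0],[-0.338,0.898,0,0],[-0.338,0.898,0,0],[0,0,0,0]]}, jaw=0.085)

```text
time_s: 13.8
position: [0.4381, -0.4193, 0.1834]
orientation: [[1.0, -0.009, -0.003], [-0.009, -1.0, -0.004], [-0.003, 0.004, -1.0]]
force: [-0.9, -0.7, -0.4]
width: 0.0852
grip_force: 0.0
```

shift_gripper(steps={"motion": [[0,0,0,0],[0,0,0.2,0]]})

```text
time_s: 14.0
position: [0.4448, -0.4103, 0.1749]
orientation: [[1.0, 0.003, 0.002], [0.003, -1.0, -0.001], [0.002, 0.001, -1.0]]
force: [1.2, 0.8, -0.4]
width: 0.0848
grip_force: 0.0
```

```bash
python3 meas.py | grep -E '^(rim|top|scene|reel)' | cut -c1-75; python3 tote.py | grep 'in tote'
```

```text
top
reel? 56 [331. 130.] [ 0.7276 -0.2518] 0.0328 0.0573 [ 0.7128 -0.2393  0.05
reel? 245 [349. 177.] [ 0.5604 -0.2953] 0.0299 0.0565 [ 0.5602 -0.2949  0.0
reel? 124 [385. 216.] [ 0.4431 -0.4101] 0.0296 0.0561 [ 0.4314 -0.405   0.0
rim 720 ((0.6210454106330872, 0.07255852222442627), (0.33156365156173706, 0
scene
reel? 23 [182. 242.] [ 0.4773 -0.252 ] 0.0089 0.0555 [ 0.4796 -0.2543  0.05
reel? 23 [147. 244.] [ 0.4043 -0.3233] 0.0077 0.0555 [ 0.4065 -0.3245  0.05
reel? 335 [192. 270.] [ 0.5615 -0.3012] 0.0324 0.058 [ 0.5658 -0.3018  0.05
reel? 318 [132. 273.] [ 0.4457 -0.411 ] 0.0313 0.0576 [ 0.4487 -0.4141  0.0
reel? 26 [160. 291.] [ 0.5448 -0.3993] 0.008 0.0556 [ 0.5475 -0.401   0.055
reel? 49 [241. 303.] [ 0.7319 -0.2865] 0.0178 0.0567 [ 0.7345 -0.2898  0.05
rim 943 ((0.6229353547096252, 0.0672769695520401), (0.33419206738471985, 0.
top in tote 176 [241. 110.] [0.783 0.055] [0.783 0.052 0.05 ]
top in tote 229 [258. 168.] [ 0.591 -0.005] [ 0.59  -0.004  0.051]
top in tote 230 [262. 190.] [ 0.521 -0.016] [ 0.521 -0.016  0.051]
scene in tote 278 [246. 182.] [0.464 0.041] [0.465 0.04  0.05 ]
scene in tote 274 [247. 203.] [ 0.523 -0.023] [ 0.525 -0.025  0.049]
scene in tote 283 [267. 212.] [ 0.592 -0.011] [ 0.595 -0.013  0.05 ]
scene in tote 735 [282. 236.] [0.629 0.029] [ 0.681 -0.053  0.051]
```

To row units: 0.03 m is 0.6, 0.025 m is 0.5.

shift_gripper(steps={"motion": [[0.02,0,0.6,0],[0,0,0.6,0],[0,0,0.6,0],[0,0,0.5,0],[0,0,0.36,0],[0,0,0,0]]})

```text
time_s: 14.9
position: [0.4436, -0.4099, 0.039]
orientation: [[1.0, 0.003, -0.003], [0.003, -1.0, 0.003], [-0.003, -0.003, -1.0]]
force: [-0.0, -0.5, 0.1]
width: 0.0852
grip_force: 0.0
```

shift_gripper(steps={"motion": [[0,0,0,0],[0,0,0,0],[0,0,0,0],[0,0,0,0],[0,0,0,0],[0,0,0,0]]}, jaw=0.05)

```text
time_s: 15.5
position: [0.4453, -0.4113, 0.0434]
orientation: [[1.0, 0.002, 0.002], [0.002, -1.0, -0.001], [0.002, 0.001, -1.0]]
force: [-1.2, 1.7, 5.9]
width: 0.0612
grip_force: 63.7
```

shift_gripper(steps={"motion": [[0,0,-0.4,0],[0,0,-0.6,0],[0,0,-0.6,0],[0,0,-0.6,0],[0,0,-0.6,0],[0,0,0,0]]})

```text
time_s: 16.1
position: [0.4465, -0.4126, 0.1868]
orientation: [[1.0, 0.002, 0.007], [0.002, -1.0, -0.006], [0.007, 0.006, -1.0]]
force: [0.7, -0.1, -2.3]
width: 0.0606
grip_force: 66.0
```

To row units: -0.0413 m is -0.826, 0.022 m is 0.44.

shift_gripper(steps={"motion": [[0.44,-0.826,0,0],[0.44,-0.826,0,0],[0.44,-0.826,0,0],[0.44,-0.826,0,0],[0.44,-0.826,0,0],[0.44,-0.826,0,0],[0.44,-0.826,0,0],[0.44,-0.826,0,0],[0.44,-0.826,0,0],[0.44,-0.826,0,0]]})

```text
time_s: 17.1
position: [0.664, 0.0039, 0.181]
orientation: [[1.0, 0.002, -0.0], [0.002, -1.0, -0.0], [-0.0, 0.0, -1.0]]
force: [1.2, -0.4, -3.1]
width: 0.061
grip_force: 66.0
```

shift_gripper(steps={"motion": [[0,0,0,0],[0,0,0,0],[0,0,0,0]]})

```text
time_s: 17.4
position: [0.6632, 0.0008, 0.1808]
orientation: [[1.0, 0.001, -0.001], [0.001, -1.0, -0.001], [-0.001, 0.001, -1.0]]
force: [1.2, -0.8, -3.7]
width: 0.0609
grip_force: 66.1
```

```bash
python3 meas.py | grep -E '^(rim|top|scene)'
```

```text
top
rim 161 ((0.7715930342674255, 0.16179856657981873), (0.049663905054330826, 0.1735275536775589), 22.4783878326416) 0.0882903414418633
rim 176 ((0.45537370443344116, 0.10895856469869614), (0.2089480608701706, 0.060662902891635895), 80.62525939941406) 0.08863992449444094
scene
rim 939 ((0.6224124431610107, 0.06709182262420654), (0.33420589566230774, 0.30639922618865967), 7.0764312744140625) 0.08814261479131434
```

To row units: 0.03 m is 0.6, 0.02 m is 0.4.

shift_gripper(steps={"motion": [[0.08,0,0.4,0],[0,0,0.6,0],[0,0,0.6,0],[0,0,0.6,0],[0,0,0.3,0],[0,0,0.26,0],[0,0,0,0]]})

```text
time_s: 18.2
position: [0.6671, 0.0016, 0.0421]
orientation: [[1.0, 0.001, -0.002], [0.001, -1.0, -0.0], [-0.002, 0.0, -1.0]]
force: [-0.4, 0.5, -3.3]
width: 0.0614
grip_force: 66.1
```

shift_gripper(steps={"motion": [[0,0,0,0],[0,0,0,0],[0,0,0,0],[0,0,0,0]]}, jaw=0.076)

```text
time_s: 18.6
position: [0.6684, 0.0023, 0.0445]
orientation: [[1.0, 0.002, 0.002], [0.002, -1.0, 0.0], [0.002, -0.0, -1.0]]
force: [-0.2, -0.4, -1.3]
width: 0.076
grip_force: 0.0
```

shift_gripper(steps={"motion": [[0,0,-0.6,0],[0,0,-0.8,0],[0,0,-0.8,0],[0,0,-0.6,0],[0,0,0,0]]})

```text
time_s: 19.1
position: [0.6704, 0.0026, 0.1892]
orientation: [[1.0, 0.002, 0.01], [0.002, -1.0, 0.0], [0.01, -0.0, -1.0]]
force: [0.7, -0.4, -0.8]
width: 0.076
grip_force: 0.0
```

To row units: 0.0376 m is 0.752, -0.01355 m is -0.271.

shift_gripper(steps={"motion": [[-0.271,0.752,0,0],[-0.271,0.752,0,0],[-0.271,0.752,0,0],[-0.271,0.752,0,0],[-0.271,0.752,0,0],[-0.271,0.752,0,0],[-0.271,0.752,0,0],[-0.271,0.752,0,0],[0,0,0,0],[0,0,0.2,0]]}, jaw=0.085)

```text
time_s: 20.1
position: [0.5599, -0.3002, 0.1738]
orientation: [[1.0, -0.001, 0.002], [-0.001, -1.0, -0.001], [0.002, 0.001, -1.0]]
force: [1.4, 0.5, 0.1]
width: 0.0847
grip_force: 0.0
```

shift_gripper(steps={"motion": [[0,0,0,0]]})

```text
time_s: 20.2
position: [0.5596, -0.297, 0.1715]
orientation: [[1.0, 0.003, -0.002], [0.003, -1.0, 0.002], [-0.002, -0.002, -1.0]]
force: [0.9, 0.6, 0.3]
width: 0.085
grip_force: 0.0
```

```bash
python3 meas.py | grep -E '^(rim|top|scene|reel)' | cut -c1-75; python3 tote.py | grep 'in tote'
```

```text
top
reel? 66 [331. 130.] [ 0.7277 -0.2519] 0.0329 0.0576 [ 0.7124 -0.2397  0.05
reel? 155 [349. 180.] [ 0.5577 -0.2957] 0.0295 0.0568 [ 0.5505 -0.295   0.0
rim 718 ((0.6208529472351074, 0.07222311943769455), (0.3309202790260315, 0.
scene
reel? 22 [182. 242.] [ 0.4773 -0.2531] 0.0076 0.0558 [ 0.4796 -0.2546  0.05
reel? 23 [147. 244.] [ 0.4028 -0.3226] 0.0079 0.056 [ 0.4062 -0.3246  0.056
reel? 341 [192. 270.] [ 0.5628 -0.3007] 0.0319 0.0581 [ 0.5662 -0.3019  0.0
reel? 27 [133. 273.] [ 0.4475 -0.4126] 0.0076 0.0548 [ 0.4498 -0.4135  0.05
reel? 23 [160. 291.] [ 0.5469 -0.4005] 0.0072 0.0555 [ 0.5478 -0.4016  0.05
reel? 47 [241. 303.] [ 0.732  -0.2866] 0.018 0.0563 [ 0.7334 -0.2899  0.056
rim 937 ((0.6223418116569519, 0.06694688647985458), (0.3346520662307739, 0.
top in tote 183 [241. 110.] [0.783 0.055] [0.783 0.052 0.05 ]
top in tote 230 [256. 145.] [0.665 0.004] [0.665 0.004 0.051]
top in tote 233 [258. 168.] [ 0.591 -0.004] [ 0.591 -0.004  0.051]
top in tote 229 [262. 190.] [ 0.521 -0.015] [ 0.521 -0.016  0.051]
scene in tote 286 [245. 182.] [0.463 0.043] [0.465 0.038 0.051]
scene in tote 276 [247. 203.] [ 0.522 -0.022] [ 0.525 -0.025  0.049]
scene in tote 284 [267. 212.] [ 0.591 -0.012] [ 0.595 -0.013  0.049]
scene in tote 727 [282. 236.] [0.63  0.028] [ 0.682 -0.053  0.051]
scene in tote 293 [289. 223.] [0.667 0.001] [ 0.669 -0.003  0.051]
```

To row units: 0.03 m is 0.6, 0.025 m is 0.5.

shift_gripper(steps={"motion": [[0.05,0.02,0.6,0],[0,0,0.6,0],[0,0,0.6,0],[0,0,0.5,0],[0,0,0.3,0],[0,0,0,0]]})

```text
time_s: 21.1
position: [0.5615, -0.299, 0.0414]
orientation: [[1.0, 0.002, -0.003], [0.002, -1.0, 0.002], [-0.003, -0.002, -1.0]]
force: [0.2, 0.1, -0.4]
width: 0.0848
grip_force: 0.0
```

shift_gripper(steps={"motion": [[0,0,0,0],[0,0,0,0],[0,0,0,0],[0,0,0,0],[0,0,0,0],[0,0,0,0]]}, jaw=0.05)

```text
time_s: 21.7
position: [0.5634, -0.2998, 0.0457]
orientation: [[1.0, 0.002, 0.003], [0.002, -1.0, -0.001], [0.003, 0.001, -1.0]]
force: [-1.5, 0.9, 5.5]
width: 0.0607
grip_force: 63.5
```

shift_gripper(steps={"motion": [[0,0,-0.4,0],[0,0,-0.6,0],[0,0,-0.6,0],[0,0,-0.6,0],[0,0,-0.6,0],[0,0,0,0]]})

```text
time_s: 22.3
position: [0.5647, -0.3007, 0.189]
orientation: [[1.0, 0.002, 0.008], [0.002, -1.0, -0.004], [0.008, 0.004, -1.0]]
force: [0.5, 0.6, -4.1]
width: 0.0607
grip_force: 66.1
```

To row units: -0.0344 m is -0.688, 0.0193 m is 0.386.

shift_gripper(steps={"motion": [[0.386,-0.688,0,0],[0.386,-0.688,0,0],[0.386,-0.688,0,0],[0.386,-0.688,0,0],[0.386,-0.688,0,0],[0.386,-0.688,0,0],[0.386,-0.688,0,0],[0.386,-0.688,0,0],[0.386,-0.688,0,0],[0,0,0,0]]})

```text
time_s: 23.3
position: [0.7364, 0.0196, 0.1817]
orientation: [[1.0, 0.011, -0.001], [0.011, -1.0, 0.006], [-0.0, -0.006, -1.0]]
force: [-0.7, 0.6, -4.3]
width: 0.061
grip_force: 66.2
```

shift_gripper(steps={"motion": [[0,0,0,0],[0,0,0,0],[0,0,0,0]]})

```text
time_s: 23.6
position: [0.7352, 0.0082, 0.1831]
orientation: [[1.0, -0.0, -0.001], [-0.0, -1.0, -0.001], [-0.001, 0.001, -1.0]]
force: [-0.7, 0.7, -3.1]
width: 0.0608
grip_force: 66.3
```

```bash
python3 meas.py | grep -E '^(rim|top|scene)'
```

```text
top
rim 149 ((0.7688757181167603, 0.17075029015541077), (0.046556808054447174, 0.15595898032188416), 23.296825408935547) 0.0880634531356848
rim 153 ((0.4533870816230774, 0.12468398362398148), (0.18112604320049286, 0.059285152703523636), 77.46319580078125) 0.0889619231147466
scene
rim 938 ((0.622232973575592, 0.06709720939397812), (0.3319741487503052, 0.3053223788738251), 6.745499610900879) 0.0882090165562247
```

To row units: 0.03 m is 0.6, 0.02 m is 0.4.

shift_gripper(steps={"motion": [[0.04,0,0.4,0],[0,0,0.6,0],[0,0,0.6,0],[0,0,0.6,0],[0,0,0.3,0],[0,0,0.26,0],[0,0,0,0]]})

```text
time_s: 24.4
position: [0.7369, 0.0098, 0.0439]
orientation: [[1.0, 0.001, -0.002], [0.001, -1.0, -0.0], [-0.002, 0.0, -1.0]]
force: [-0.9, -1.1, -3.4]
width: 0.0609
grip_force: 66.2
```

shift_gripper(steps={"motion": [[0,0,0,0],[0,0,0,0],[0,0,0,0],[0,0,0,0]]}, jaw=0.076)

```text
time_s: 24.8
position: [0.7383, 0.0102, 0.0467]
orientation: [[1.0, 0.002, 0.002], [0.002, -1.0, 0.0], [0.002, -0.0, -1.0]]
force: [0.6, -0.1, 0.7]
width: 0.0757
grip_force: 0.0
```

shift_gripper(steps={"motion": [[0,0,-0.6,0],[0,0,-0.8,0],[0,0,-0.8,0],[0,0,-0.6,0],[0,0,0,0]]})

```text
time_s: 25.3
position: [0.7402, 0.0105, 0.192]
orientation: [[1.0, 0.001, 0.01], [0.001, -1.0, 0.001], [0.01, -0.001, -1.0]]
force: [0.6, 0.5, -0.3]
width: 0.0762
grip_force: 0.0
```

To row units: -0.035 m is -0.7, -0.03 m is -0.6.

shift_gripper(steps={"motion": [[-0.6,0.4,-0.7,0],[-0.6,0.4,-0.7,0],[-0.6,0.4,-0.7,0],[-0.6,0.4,0,0],[-0.6,0.4,0,0],[-0.6,0.4,0,0],[-0.4,0.4,0,0],[0,0,0,0],[0,0,0,0]]})

```text
time_s: 26.2
position: [0.5381, -0.1302, 0.29]
orientation: [[1.0, 0.001, 0.001], [0.001, -1.0, -0.0], [0.001, 0.0, -1.0]]
force: [0.8, 0.4, 0.1]
width: 0.0757
grip_force: 0.0
```

Create hand.py:
```python
from h import *
from meas import blobs
for n in('top','scene'):
    c=cam(n);C=cloud(c); I=c['image'].astype(int)
    dark=(I.max(2)<70)
    m=dark&(C[...,2]>.15)&(C[...,2]<.2)&(C[...,1]>.3)&(C[...,0]>.4)&(C[...,0]<.8)
    P=C[m]; vv,uu=np.where(m); print(n,'handle n',m.sum(),uu.mean(),vv.mean(),P.mean(0).round(4),cv2.minAreaRect(P[:,:2].astype(np.float32)),P[:,2].min(),P[:,2].max())
    # rows on the plane z=.183
    Q=onplane(c,np.c_[uu,vv],.183); print('  plane', Q.mean(0).round(4),cv2.minAreaRect(Q[:,:2].astype(np.float32)))
    # bar only: far side of box
    a=np.deg2rad(5); ey=np.array([-np.sin(a),np.cos(a)]); ex=np.array([np.cos(a),np.sin(a)])
    s=Q[:,:2]@ey; t=Q[:,:2]@ex; print('  hist',np.histogram(s,bins=np.arange(s.min(),s.max()+.006,.006)), t.min(),t.max())
```

```bash
python3 hand.py | grep -vE '^(reel|post|depth|carton|top$|scene$)'; python3 tote.py | grep 'in tote'
```

Run:
```python
from h import *
i=cv2.cvtColor(cam('top')['image'],cv2.COLOR_RGB2BGR)[90:220,110:300]
j=cv2.cvtColor(cam('scene')['image'],cv2.COLOR_RGB2BGR)[90:260,220:380]
cv2.imwrite('pics/c2.png',np.hstack([cv2.resize(i,(440,400)),cv2.resize(j,(360,400))]))
```

```text
rim 398 ((0.6818341612815857, 0.08017165958881378), (0.2062169760465622, 0.3006754517555237), 7.141069412231445) 0.08809242461792521
rim 292 ((0.49685490131378174, 0.05740965157747269), (0.08226507902145386, 0.2998714745044708), 7.295112609863281) 0.08883322793949631
panrim/handle 1024 [154. 155.] ((0.5946092009544373, 0.2699007987976074), (0.18100419640541077, 0.2078227698802948), 4.791473388671875) 0.1794979618335246
panrim/handle 382 [186. 146.] ((0.6407886147499084, 0.21135887503623962), (0.06307297945022583, 0.06623382866382599), 84.9107437133789) 0.17965172852842284
panrim/handle 386 [188. 173.] ((0.5603809356689453, 0.20581625401973724), (0.06362967938184738, 0.06402488797903061), 0.6219691038131714) 0.18002107819119537
rim 960 ((0.6219667196273804, 0.06675216555595398), (0.3347264528274536, 0.3046520948410034), 6.9637956619262695) 0.08811942311214645
panrim/handle 1270 [331. 135.] ((0.597084105014801, 0
[... 4184 characters left out ...]
0. 110.] [0.783 0.055] [0.783 0.055 0.05 ]
top in tote 240 [253. 125.] [0.734 0.013] [0.733 0.013 0.051]
top in tote 227 [256. 145.] [0.666 0.005] [0.665 0.004 0.051]
top in tote 232 [258. 168.] [ 0.591 -0.004] [ 0.59  -0.004  0.051]
top in tote 232 [262. 190.] [ 0.521 -0.016] [ 0.521 -0.016  0.05 ]
scene in tote 275 [246. 182.] [0.463 0.041] [0.465 0.039 0.051]
scene in tote 271 [247. 203.] [ 0.524 -0.021] [ 0.525 -0.025  0.049]
scene in tote 282 [267. 212.] [ 0.592 -0.01 ] [ 0.595 -0.013  0.05 ]
scene in tote 718 [282. 236.] [0.627 0.029] [ 0.679 -0.054  0.051]
scene in tote 293 [289. 223.] [0.667 0.001] [ 0.67  -0.004  0.051]
scene in tote 316 [309. 233.] [0.735 0.008] [0.737 0.005 0.051]
```

View pics/c2.png

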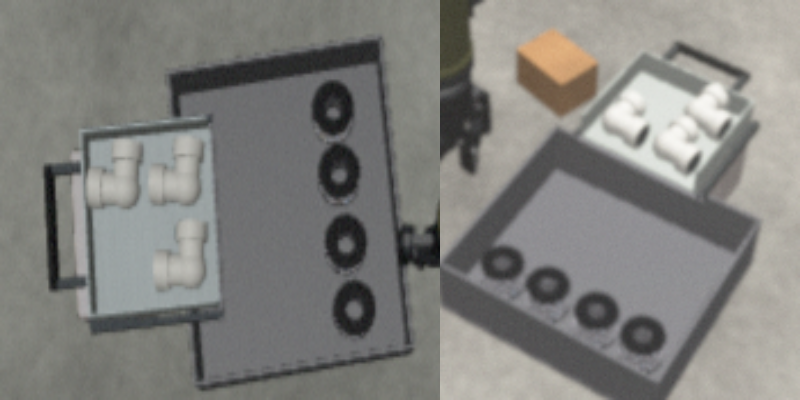

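The crops show all four reels in a row at the tote's far side, three elbows in the level pan, and the handle bar at the rear (left crop x≈50, y≈165–290). I'll triangulate the bar's line from both views.

Create bar.py:
```python
from h import *
pl=[];
for n,b in(('top',(124,141,136,192)),('scene',(316,362,100,130))):
    c=cam(n); I=c['image'].astype(int); C=cloud(c)
    m=np.zeros(I.shape[:2],bool); m[b[2]:b[3],b[0]:b[1]]=1
    m&=(I.max(2)<75)&(C[...,2]>.16)&(C[...,2]<.2)
    Q=C[m][:,:2]; a=np.deg2rad(4.7); ex=np.array([np.cos(a),np.sin(a)]); ey=np.array([-ex[1],ex[0]])
    s=Q@ey;t=Q@ex; top=s.max(); k=s>top-.017
    vv,uu=np.where(m); uu=uu[k];vv=vv[k]; tt=t[k]
    P=C[m][k]
    print(n,k.sum(),'mean',P.mean(0).round(4),'mid t',(tt.min()+tt.max())/2,tt.min(),tt.max(),'angle',np.degrees(np.polyfit(P[:,0],P[:,1],1)[0]), 's',s[k].mean())
    o,d=rays(c,np.c_[uu,vv]); nrm=np.linalg.svd(d/np.linalg.norm(d,axis=1)[:,None])[2][2]; pl.append((o,nrm))
(o1,n1),(o2,n2)=pl
L=np.cross(n1,n2);L/=L[0];
A=np.array([n1,n2,[1,0,0]]);p=np.linalg.solve(A,[n1@o1,n2@o2,.593])
print('line dir',L,'point at x=.593',p)
```

```bash
python3 bar.py
```

```text
top 183 mean [0.5869 0.3652 0.1813] mid t 0.613898230194716 0.5554225081143513 0.6723739522750806 angle 4.552847071817448 s 0.31588439749210495
scene 49 mean [0.5864 0.3588 0.1811] mid t 0.6160511978753169 0.5670727021809943 0.6650296935696396 angle 5.162037639165059 s 0.30958122652563225
line dir [ 1.          0.07552231 -0.00121422] point at x=.593 [0.593      0.36780929 0.17352438]
```

Bar centre ≈ (0.587,0.363), z ≈ 0.175, yaw ≈ 4.7°, length 117 mm; all consistent with the text. The lip is then ≈ (0.604,0.162), well over the tote.

The rows are not in the units I measure in: shifts go in shares of 50 mm and turns go in shares of pi rad. I convert before sending: -0.049 m is -0.98, 0.0049 m is 0.098.

shift_gripper(steps={"motion": [[0.098,-0.98,0,0],[0.098,-0.98,0,0],[0.098,-0.98,0,0],[0.098,-0.98,0,0],[0.098,-0.98,0,0],[0.098,-0.98,0,0],[0.098,-0.98,0,0],[0.098,-0.98,0,0],[0.098,-0.98,0,0],[0.098,-0.98,0,0]]}, jaw=0.045)

```text
time_s: 27.8
position: [0.5865, 0.362, 0.2898]
orientation: [[1.0, 0.001, 0.0], [0.001, -1.0, -0.0], [0.0, 0.0, -1.0]]
force: [0.5, -0.2, -0.1]
width: 0.045
grip_force: 0.0
```

shift_gripper(steps={"motion": [[0,0,0,-0.0255],[0,0,0.4,0],[0,0,0.4,0],[0,0,0,0],[0,0,0,0]]})

```text
time_s: 28.3
position: [0.5865, 0.36, 0.2499]
orientation: [[0.997, 0.081, -0.0], [0.081, -0.997, -0.0], [-0.001, 0.0, -1.0]]
force: [-0.2, -1.1, 0.4]
width: 0.0449
grip_force: 0.0
```

To row units: 0.02 m is 0.4, -0.003 m is -0.06.

shift_gripper(steps={"motion": [[0,-0.06,0.4,0],[0,0,0.4,0],[0,0,0.4,0],[0,0,0.26,0],[0,0,0.2,0],[0,0,0,0]]})

```text
time_s: 28.9
position: [0.586, 0.3629, 0.1661]
orientation: [[0.997, 0.082, -0.001], [0.082, -0.997, -0.001], [-0.001, 0.001, -1.0]]
force: [0.6, 0.1, 0.4]
width: 0.0453
grip_force: 0.0
```

shift_gripper(steps={"motion": [[0,0,0,0],[0,0,0,0],[0,0,0,0],[0,0,0,0],[0,0,0,0],[0,0,0,0]]}, jaw=0)

```text
time_s: 29.5
position: [0.5864, 0.3658, 0.1682]
orientation: [[0.997, 0.083, 0.002], [0.083, -0.997, 0.005], [0.003, -0.004, -1.0]]
force: [0.5, 5.7, -0.7]
width: 0.0119
grip_force: 58.4
```

To row units: -0.0105 m is -0.21, 0.0047 m is 0.094.

shift_gripper(steps={"motion": [[0,0.042,-0.21,0],[0,0.052,-0.208,0],[0,0.064,-0.206,0],[0,0.072,-0.2,0],[0,0.084,-0.198,0],[0,0.094,-0.192,0],[0,0.104,-0.188,0],[0,0.114,-0.182,0],[0,0.124,-0.176,0],[0,0.132,-0.168,0]]})

```text
time_s: 30.5
position: [0.5897, 0.3236, 0.2655]
orientation: [[0.996, 0.084, 0.003], [0.084, -0.996, 0.008], [0.004, -0.008, -1.0]]
force: [1.9, 9.8, -1.4]
width: 0.0119
grip_force: 58.3
```

To row units: 0.0095 m is 0.19, 0.0093 m is 0.186.

shift_gripper(steps={"motion": [[0,0.1,-0.16,0],[0,0.14,-0.154,0],[0,0.15,-0.146,0],[0,0.156,-0.14,0],[0,0.16,-0.132,0],[0,0.17,-0.124,0],[0,0.176,-0.114,0],[0,0.18,-0.106,0],[0,0.186,-0.1,0],[0,0.19,-0.086,0]]})

```text
time_s: 31.5
position: [0.596, 0.2431, 0.3294]
orientation: [[0.996, 0.085, 0.004], [0.085, -0.996, 0.007], [0.004, -0.007, -1.0]]
force: [-0.4, 7.2, 4.5]
width: 0.0116
grip_force: 58.5
```

Run:
```python
from h import *
save(cam('scene'),'tip.png')
```

```text
(no output)
```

View pics/tip.png

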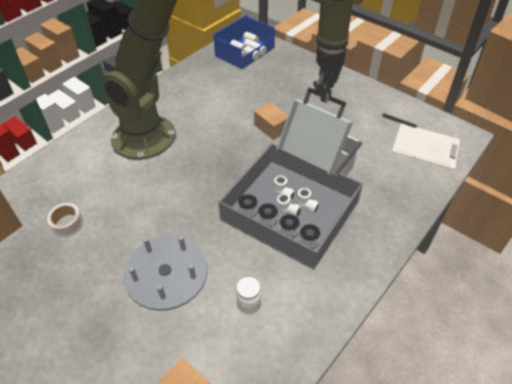

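The picture shows the pan (315,135) tipped and empty, with three elbows in the tote around (290,195) next to the four reels. I lower the pan along the same arc.

To row units: -0.0095 m is -0.19, -0.008 m is -0.16.

shift_gripper(steps={"motion": [[0,-0.19,0.086,0],[0,-0.186,0.1,0],[0,-0.18,0.106,0],[0,-0.176,0.114,0],[0,-0.17,0.124,0],[0,-0.16,0.132,0],[0,-0.156,0.14,0],[0,-0.15,0.146,0],[0,-0.14,0.154,0],[0,-0.1,0.16,0]]})

```text
time_s: 32.55
position: [0.5897, 0.3237, 0.2659]
orientation: [[0.996, 0.084, 0.004], [0.084, -0.996, 0.007], [0.005, -0.007, -1.0]]
force: [-0.9, 9.3, 9.2]
width: 0.0119
grip_force: 63.4
```

shift_gripper(steps={"motion": [[0,-0.132,0.168,0],[0,-0.124,0.176,0],[0,-0.114,0.182,0],[0,-0.104,0.188,0],[0,-0.094,0.192,0],[0,-0.084,0.198,0],[0,-0.072,0.2,0],[0,-0.064,0.206,0],[0,-0.052,0.208,0],[0,-0.042,0.19,0]]})

```text
time_s: 33.55
position: [0.5864, 0.3657, 0.1689]
orientation: [[0.997, 0.083, 0.003], [0.083, -0.997, 0.004], [0.003, -0.004, -1.0]]
force: [1.0, 3.0, -0.5]
width: 0.0118
grip_force: 68.2
```

shift_gripper(steps={"motion": [[0,0,0,0],[0,0,0,0]]})

```text
time_s: 33.75
position: [0.5864, 0.3657, 0.1689]
orientation: [[0.997, 0.083, 0.002], [0.083, -0.997, 0.004], [0.002, -0.004, -1.0]]
force: [1.9, 6.4, -1.1]
width: 0.0115
grip_force: 68.2
```

shift_gripper(steps={"motion": [[0,0,0,0],[0,0,0,0],[0,0,0,0],[0,0,0,0],[0,0,0,0]]}, jaw=0.045)

```text
time_s: 34.25
position: [0.5862, 0.3628, 0.1678]
orientation: [[0.997, 0.081, 0.0], [0.081, -0.997, -0.0], [-0.0, 0.0, -1.0]]
force: [0.8, -0.4, -0.1]
width: 0.0447
grip_force: 0.0
```

shift_gripper(steps={"motion": [[0,0,-0.2,0],[0,0,-0.4,0],[0,0,-0.6,0],[0,0,-0.8,0],[0,0,-0.8,0],[0,0,-0.6,0],[0,0,0,0]]})

```text
time_s: 34.95
position: [0.5871, 0.3643, 0.3442]
orientation: [[0.997, 0.082, 0.007], [0.081, -0.997, 0.006], [0.008, -0.005, -1.0]]
force: [0.6, -0.7, 0.0]
width: 0.045
grip_force: 0.0
```

shift_gripper(steps={"motion": [[-0.6,0.6,0,0],[-0.6,0.6,0,0],[-0.6,0.6,0,0],[-0.6,0.8,0,0],[0,0.8,0,0],[0,0.8,0,0],[0,0.8,0,0],[0,0.8,0,0],[0,0.8,0,0],[0,0.8,0,0]]})

```text
time_s: 35.95
position: [0.4963, -0.017, 0.338]
orientation: [[0.997, 0.082, 0.0], [0.082, -0.997, -0.0], [0.0, 0.0, -1.0]]
force: [1.1, 0.0, 1.2]
width: 0.0444
grip_force: 0.0
```

shift_gripper(steps={"motion": [[0,0.8,0,0],[0,0.8,0,0],[0,0,0,0],[0,0,0,0]]})

```text
time_s: 36.35
position: [0.503, -0.096, 0.3376]
orientation: [[0.997, 0.079, -0.001], [0.079, -0.997, 0.0], [-0.001, -0.0, -1.0]]
force: [0.4, 0.6, -0.8]
width: 0.045
grip_force: 0.0
```

```bash
python3 bar.py; python3 meas.py | grep -E 'rim|carton|jar'
```

Run:
```python
from h import *
i=cv2.cvtColor(cam('top')['image'],cv2.COLOR_RGB2BGR)[90:220,110:300]
j=cv2.cvtColor(cam('scene')['image'],cv2.COLOR_RGB2BGR)[90:260,220:380]
cv2.imwrite('pics/c3.png',np.hstack([cv2.resize(i,(440,400)),cv2.resize(j,(360,400))]))
```

```text
top 186 mean [0.5859 0.3652 0.1814] mid t 0.6138288954815738 0.5553932227934332 0.6722645681697144 angle 4.630719795035402 s 0.3159474001639469
scene 53 mean [0.5877 0.3591 0.181 ] mid t 0.6141340400309505 0.5649819735918221 0.663286106470079 angle 3.6696185484051607 s 0.3097659897595722
line dir [ 1.          0.08449538 -0.01124703] point at x=.593 [0.593      0.3679024
[... 1376 characters left out ...]
[ 0.7289 -0.2644  0.0925] 0.10141251622493042
post/jar 28 [159. 287.] [ 0.5452 -0.3998  0.0724] 0.07790719671912494
rim 949 ((0.6228511929512024, 0.06762554496526718), (0.33336105942726135, 0.3050536513328552), 7.155113220214844) 0.08816064312133749
panrim/handle 693 [330. 126.] ((0.5970208048820496, 0.2656763195991516), (0.18358652293682098, 0.2115839272737503), 4.387628555297852) 0.17737559760689053
carton 590 [271. 116.] ((0.333339661359787, 0.33141231536865234), (0.08569874614477158, 0.11745881289243698), 79.63157653808594) 0.06771326467530216
carton 144 [301. 163.] ((0.5501768589019775, 0.2039702832698822), (0.0994923934340477, 0.008187081664800644), 5.91611909866333) 0.0639234570656419
```

View pics/c3.png

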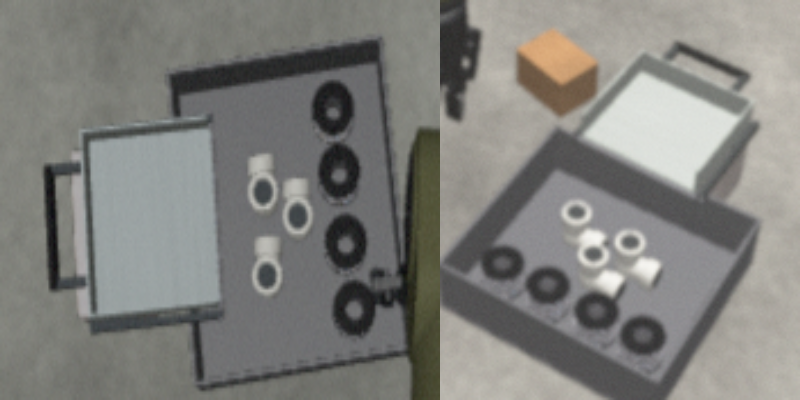

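The crops show three elbows and four reels in the tote, the pan empty and level with its handle back at the same place, and the tote flat. The jar and carton readings are unchanged, so I hand in.

```bash
python3 -c "
from workcell import manip, camrig, sign_off
print(sign_off())"
```

```text
the job is handed in; nothing more can be done
None
```

The order is packed and handed in: all four reels went into the tote first, then the three elbows; the pan is back level and released, the tote is flat on the bench, and the jar and carton are where they were.

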